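# Clamp the tube rack with the fold-out crank

## Robot

A 6-joint arm with a two-finger parallel gripper is mounted at the origin on the work surface. World frame = base frame: x ahead of the robot, y to its left, z up, the work surface at z = 0. Lengths are in m, angles in rad, forces in N, time in s.
With the tool pointing down it reaches from about 0.3 to 0.75 m from the base axis. Payload 8.5 kg.
Tool frame: the origin (TCP) lies midway between the tips of the shut fingers; the grasp point (between the pads) lies 19 mm behind it; x points along the fingers, z is the direction in which the jaws open and shut, and the axes are right-handed (so a half turn about x gives the same grasp; the last joint's range is limited). The gripper opens to 88 mm and grips with 3 to 60 N. Pads are 18 mm wide; open, the fingers measure 123 mm over their backs; the gripper's body (75 mm by 187 mm) begins 45 mm behind the grasp point.
Start: joints at [-1.532, 0.381, 1.297, -0, 1.464, -0.215], TCP at [0.138, -0.532, 0.239] pointing down, gripper open.
Joint ranges: [-3.11, 3.11], [-0.89, 2.33], [0.22, 2.48], [-1.42, 4.56], [0.17, 2.85], [-2.88, 2.88]. Speed limits (rad/s): [2.39, 2.39, 3.14, 3.14, 3.14, 3.14].

## Interface

Orientations are given as [roll, pitch, yaw] about the fixed x, y, z axes, in that order (R = Rz(yaw) Ry(pitch) Rx(roll)).
In Python, from cell import arm, eyes gives the robot as it stands.
- The arm moves only by the tool step_arm, never from a script. Its argument "commands" is a list of rows, each a list of 4 numbers: the shift along the tool's x, y, z in m, then the turn about the tool's x in units of 5 degrees (1.0 is 5 degrees). A call has 1 to 10 rows; each row is the pose to reach, as a shift and turn from the pose commanded when the call began, along the tool's axes at that moment; what a row does not reach only later rows make up. A row lasts 1/8 s, in which the tool goes at most 62.5 mm and 10.7 degrees, less where a joint would pass 70% of its speed; a pose out of reach is approached as far as the arm can. A call with a gripper value outside its range is refused whole. "fingers" is the finger opening in m, from 0 to 0.0881, set as the call begins (left out, the last holds). The fingers move at their own pace and stop on an object; "force" is the grip in N (left out, the last holds). Time passes only in rows, so rows that repeat a pose let the fingers close. It gives the time, the measured TCP pose, the force and the opening at its end, in the units of the state.
- arm.get_state(): the state, without advancing time (a new reading comes with each control period).
- eyes.camera(name): name is "side" or "top"; returns the picture (420x560x3 uint8, blue, green, red); there is no depth.
- eyes.camera_model(name): a dict with "fx", "fy", "cx", "cy" (pixels), "k1" (the pictures are not rectified: a ray, as slopes to the right and down, at radius r is drawn at 1 + k1 r^2 times it, then the intrinsics apply), "R" (3x3) and "t" (3): a world point X has camera coordinates R X + t. Camera axes: x right, y down, z forward; pixel columns grow to the right and rows downward; lengths in m; the calibration is good to about 2 mm. A picture is of the moment at which its call begins. camera_model takes no time and is no camera call.
- arm.close_job(): hands the job in, once; it reports no verdict.
The state is a dict: "t": time; "joint_positions": joint angles; "qd": joint speeds; "effort": joint torques, N m; "ee_pos": TCP position; "tcp_rot": TCP orientation; "wrist_force": force on the tool from outside, world axes, zero at the start; "ft_torque": the same for the moment, N m; "gripper_width": opening from 0.0 (shut) to 1.0 (fully open).
Only numpy, scipy, OpenCV 4.12 (cv2) and the standard library are available. Lean on these libraries where they do the work, as an engineer would, in place of code of your own. Each camera call takes 0.05 s, during which the arm holds its last target.

## Task

Clamp the tube rack for the run: swing the folding crank handle up until it stands upright, crank it clockwise (seen from above) until the jaw has pushed the rack against the end stop and the handle gets clearly heavier to turn, so that the rack is held firmly but not squeezed hard. Then, leaving the clamp tight, fold the handle back flat and let go; do not disturb the bottle, box and beaker around it.

Things in the scene. Friction and masses are not known exactly. Their poses are not given: they have to be found in the camera images.
- bed: Aluminium clamping bed, plate 170 x 500 x 12 mm, placed and turned anew each run. Origin on the work surface below the crank axis; y axis along the bed, the way the jaw travels. Its plate reaches from 95 mm behind the origin to 405 mm ahead. At the far end a steel stop block (86 x 30 mm, 56 mm high) is bolted across it, 6 to 55 mm beyond the rack; its place changes each run and is not measured.
- crank_axis (a point): Point on the crank's upright turning axis, above a white gearbox (130 x 160 mm, top 62 mm above the work surface). The point is 104 mm above the work surface, level with the fold hinge; y points along the bed towards the rack, z up. Clockwise from above moves the jaw towards the rack. The crank has friction and stays where it is left, also when the clamp is tight.
- hinge (a point): Fold hinge of the handle, in a fork (22 mm wide, 14 mm long) at the outer end of the steel crank arm, 70 mm from the crank axis, 104 mm above the work surface. x points outwards along the arm, y along the hinge pin (level, square to the arm), z up. The arm is 12 mm wide, 10 mm high, its top 10 mm below this point; beside it is free space down to the gearbox top, 42 mm below this point.
- knob_mid (a point): Centre of the black ball knob (26 mm in diameter) at the free end of the handle, a 10 mm steel rod; the knob spins on the rod, so it can be held while cranking without turning the hand. It is 85 mm from the fold hinge. Folded, the handle lies flat over the arm, the knob 15 mm past the crank axis and 104 mm up; upright, the knob is straight above the hinge, 189 mm up. x runs from knob to hinge.
- handle (a joint): Fold angle of the handle, rad: 0 folded flat, 1.57 upright (against a stop in the hinge). It stays where it is left: moving it takes about 1 N at the knob, plus its weight of 80 g.
- jaw: Grey pressing jaw, 80 mm wide, moved along the bed by the crank, 10 mm per radian. Origin at work-surface height below its middle. A rubber pad is sprung on its front, its free surface 25 to 31 mm ahead of the origin (+y; set anew each run, not measured), giving 1 mm per 12 N, 7 mm at most. A good clamp is 12 to 45 N, best about 25 N; over 60 N damages the rack.
- jaw_top (a point): Middle of the jaw's top edge, 70 mm above the work surface. What the hand feels at the upright handle: free turning takes a steady 7 N (4 to 5 N is left when it stops), pushing the loose rack adds 0.3 to 1.2 N, and with the rack against the stop the load climbs about 2.5 N per 10 mm of handle travel (1 N per 7 N of clamping). Aim for about 3 N above free turning; 2.5 to 5.5 N is good.
- rack: White plastic tube rack, 80 x 110 x 70 mm (110 along the bed), with capped tubes standing up to 102 mm, 0.4 to 0.9 kg, loose on the bed between two guide rails; the end stop is beyond it. Origin at the centre of its underside, y along the bed. It starts 9 to 55 mm ahead of the jaw's pad.
- bottle: White plastic bottle, 60 mm in diameter, 150 mm tall, standing beside the gearbox; origin at the centre of its underside. Leave it alone.
- tip_box: Grey box with white lid, 85 x 120 mm, 55 mm high, standing beside the bed; origin at the centre of its underside. Leave it alone.
- beaker: Small glass beaker, 64 mm in diameter, 75 mm high, standing at the crank's end of the bed; origin at the centre of its underside. Leave it alone.

How it is judged:
On the way, in this order (a step that is already met when the one before it is completed fails the run):
1. the handle is swung out upright (at least 1.35 rad) before the rack is clamped (value of joint handle above 1.35 rad and contact force between jaw and rack below 8 N), for 0.1 s.
2. with the handle still out, the rack is clamped with at least 12 N (value of joint handle above 1.1 rad and contact force between jaw and rack above 12 N), for 0.2 s.
At the end, for the whole second after the job is handed in: the handle is folded flat again (within 0.15 rad), the rack stands upright at rest and the jaw presses it against the end stop with 12 to 45 N, the robot off (value of joint handle below 0.15 rad and contact force between jaw and rack between 12 and 45 N and linear speed of rack below 0.01 m/s and angle between rack's own z axis and vertical below 0.08 rad); the robot touches nothing.
It fails at once if the rack is squeezed with more than 60 N (contact force between jaw and rack above 60 N).
It fails at once if the bottle is moved more than 20 mm or tipped (distance of bottle from where it was at the start of the episode above 0.02 m or angle between bottle's own z axis and vertical above 0.3 rad).
It fails at once if the box is moved more than 20 mm (distance of tip_box from where it was at the start of the episode above 0.02 m).
It fails at once if the beaker is moved more than 20 mm or tipped (distance of beaker from where it was at the start of the episode above 0.02 m or angle between beaker's own z axis and vertical above 0.3 rad).
It also fails if it takes over 72 s, if anything falls off the work surface, if the arm or the gripper's body presses on something with over 40 N, if the wrist force passes 120 N, or if a joint passes its speed limit or range.

## Working session

There is one attempt and no reset: what is moved stays moved. The work goes in short steps, Python scripts to look and compute and a tool call to move; the robot and the scene stay as the last step left them, time stands still between calls to the robot, and variables do not carry over. Pictures are saved under pics/ and viewed, and the job is handed in when it is done.

Besides the shell and the picture viewer there is one more tool, called after ">>>" as name(argument=value, ...), one argument or row to a line, values as JSON. step_arm: Moves the arm, as the interface text tells. Its arguments: {"type":"object","properties":{"commands":{"type":"array","items":{"type":"array","items":{"type":"number"}}},"fingers":{"type":"number"},"force":{"type":"number"}},"required":["commands"]}

```bash
mkdir -p pics; ls; python3 - <<'E'
from cell import arm, eyes
import cv2
s=arm.get_state();print(s)
for n in("side","top"):
    cv2.imwrite(f"pics/{n}0.png",eyes.camera(n));print(eyes.camera_model(n))
E
```

```text
pics
{'t': 0.0, 'joint_positions': array([-1.53232161e+00,  3.81215484e-01,  1.29828594e+00,  1.32866612e-05,
        1.46359531e+00, -2.15303910e-01]), 'qd': array([ 0.00017704,  0.00091226,  0.00051906, -0.00067054,  0.00058201,
       -0.00102045]), 'effort': array([ 8.86923499e-04, -4.37930954e+01, -2.24563265e+01,  7.13455584e-02,
        3.52258631e-02, -1.31763845e-04]), 'ee_pos': array([ 0.13807241, -0.53208895,  0.23811882]), 'tcp_rot': array([2.91750739, 1.56929218, 1.60048826]), 'wrist_force': array([-0.11971792, -0.39546763, -1.21336458]), 'ft_torque': array([ 0.00943781, -0.05007788,  0.00694608]), 'gripper_width': 0.998184292335171}
{'fx': 440.4353384893689, 'fy': 440.4353384893689, 'cx': 279.1344178079051, 'cy': 202.85501348024366, 'k1': -0.09096466916818217, 'R': array([[ 0.99662361, -0.08197987, -0.00454742],
       [-0.04377359, -0.48366293, -0.87415905],
       [ 0.06946402,  0.8714066 , -0.48561845]]), 't': array([-0.63989629,  0.09612304,  0.84349867])}
{'fx': 480.49601333013754, 'fy': 480.49601333013754, 'cx': 277.37572717704666, 'cy': 213.5927691784789, 'k1': -0.10315198445203194, 'R': array([[ 1.74073047e-02, -9.99848297e-01,  6.06588198e-04],
       [-9.97009236e-01, -1.74035582e-02, -7.52974040e-02],
       [ 7.52965379e-02,  7.05950815e-04, -9.97160936e-01]]), 't': array([0.00823804, 0.63248954, 1.10103284])}
```

```bash
sleep 1; ls pics
```

```text
side0.png
top0.png
```

View pics/side0.png

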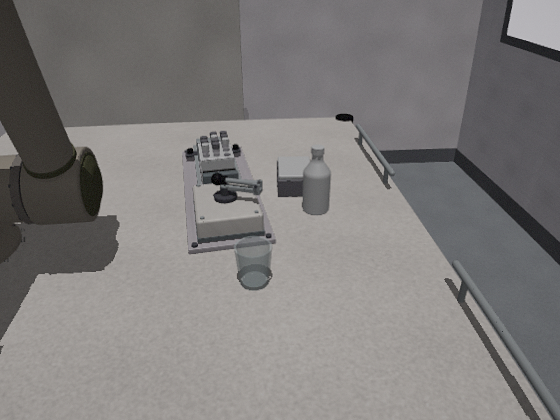

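View pics/top0.png

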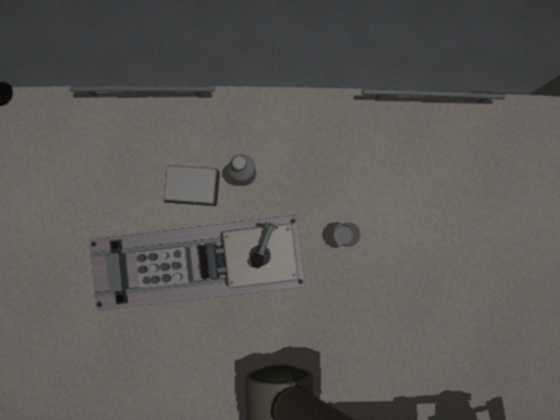

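```bash
cat > h.py <<'E'
import numpy as np, cv2
from cell import arm, eyes
def ray(n,u,v):
    m=eyes.camera_model(n);K=np.array([[m['fx'],0,m['cx']],[0,m['fy'],m['cy']],[0,0,1]])
    p=cv2.undistortPoints(np.array([[[u,v]]],float),K,np.array([m['k1'],0,0,0]))[0,0]
    R=np.array(m['R']);t=np.array(m['t']);return -R.T@t, R.T@np.array([p[0],p[1],1.])
def onz(n,u,v,z):
    o,d=ray(n,u,v);return o+d*(z-o[2])/d[2]
def two(a,b):
    o1,d1=ray("top",*a);o2,d2=ray("side",*b)
    s=np.linalg.lstsq(np.c_[d1,-d2],o2-o1,rcond=None)[0]
    p,q=o1+s[0]*d1,o2+s[1]*d2;return (p+q)/2,np.linalg.norm(p-q)
def proj(n,X):
    m=eyes.camera_model(n);c=np.array(m['R'])@X+np.array(m['t']);x,y=c[:2]/c[2];k=1+m['k1']*(x*x+y*y)
    return np.array([m['fx']*x*k+m['cx'],m['fy']*y*k+m['cy']])
def crop(img,x0,y0,w,h,s,fn,g=0.6):
    c=img[y0:y0+h,x0:x0+w];c=cv2.resize(c,None,fx=s,fy=s,interpolation=cv2.INTER_CUBIC)
    c=(255*(c/255.)**g).clip(0,255).astype('uint8')
    for x in range((x0+9)//10*10,x0+w,10):
        cv2.putText(c,str(x),(int((x-x0+.5)*s)-8,8),0,.3,(0,255,255),1);cv2.line(c,(int((x-x0+.5)*s),10),(int((x-x0+.5)*s),14),(0,255,255),1)
    for y in range((y0+9)//10*10,y0+h,10):
        cv2.putText(c,str(y),(0,int((y-y0+.5)*s)+3),0,.3,(0,255,255),1)
    cv2.imwrite(fn,c)
E
python3 - <<'E'
from h import *
crop(cv2.imread("pics/top0.png"),210,205,105,95,6,"pics/topc.png")
crop(cv2.imread("pics/side0.png"),175,125,110,120,5,"pics/sidec.png")
E
```

```text
(no output)
```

View pics/topc.png

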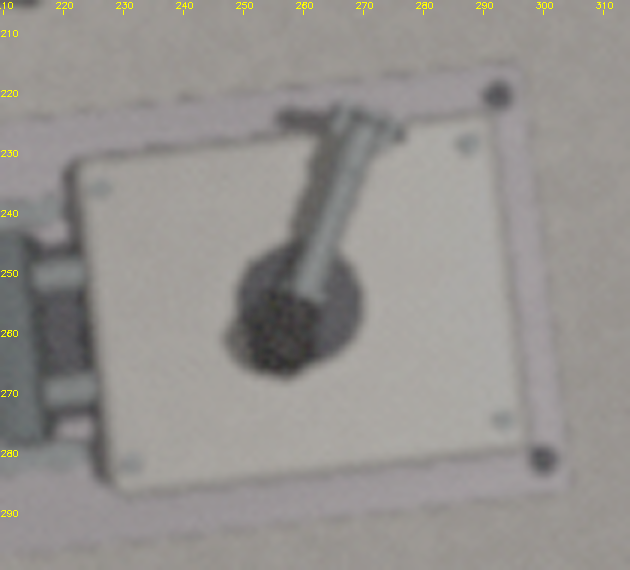

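View pics/sidec.png

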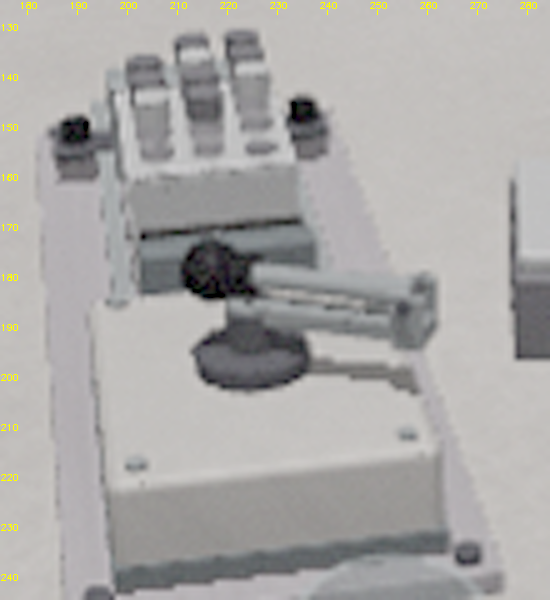

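```bash
python3 - <<'E'
from h import *
np.set_printoptions(precision=4,suppress=True)
K=onz("top",256.5,259,.104);H=onz("top",269.5,226,.104)
print("K",K,"H",H,np.linalg.norm(K-H)); d=(H-K)/np.linalg.norm(H-K);print("axis",K+d*.015,np.degrees(np.arctan2(d[1],d[0])))
print("two",two((256.5,259),(216.5,178.5)),two((269.5,226),(257,187)))
c=[onz("top",*p,.062) for p in((222,231),(291,223),(297,279),(228.5,286))];print(np.array(c),np.mean(c,0))
e=(c[0]-c[1]+c[3]-c[2]);print("bed yaw",np.degrees(np.arctan2(e[1],e[0])),[np.linalg.norm(c[i]-c[(i+1)%4]) for i in range(4)])
for n,p in dict(bottle=(239,162,.15),).items():print(n,onz("top",*p))
print("bottle base",onz("side",316,208,0),"beaker",onz("top",343,234,.075),"box",onz("top",191,185,.055))
# disc z~? axis
print("disc",onz("top",259,254.5,.07))
E
```

```text
K [0.527  0.0626 0.104 ] H [0.5989 0.0358 0.104 ] 0.0766967714228548
axis [0.5411 0.0574 0.104 ] -20.4294492637805
two (array([0.5242, 0.0623, 0.1054]), np.float64(0.0056363240594817805)) (array([0.6004, 0.036 , 0.0957]), np.float64(0.0022540842569177175))
[[ 0.5878  0.1436  0.062 ]
 [ 0.6086 -0.0119  0.062 ]
 [ 0.483  -0.0273  0.062 ]
 [ 0.4646  0.126   0.062 ]] [0.536  0.0576 0.062 ]
bed yaw 97.24917242215449 [np.float64(0.1568867777915989), np.float64(0.12652381219645217), np.float64(0.15447908356461182), np.float64(0.12443756125013304)]
bottle [0.7299 0.1016 0.15  ]
bottle base [0.7341 0.1084 0.    ] beaker [ 0.5853 -0.128   0.075 ] box [0.6922 0.2186 0.055 ]
disc [0.5365 0.0586 0.07  ]
```

```bash
python3 - <<'E'
from h import *
from scipy.optimize import least_squares
np.set_printoptions(precision=4,suppress=True)
def f(p):
    A=np.array([p[0],p[1],.104]);u=np.array([np.cos(p[2]),np.sin(p[2]),0])
    H=A+.07*u;K=H-.085*(np.cos(p[3])*u-np.sin(p[3])*np.array([0,0,1]));return A,H,K
def res(p):
    A,H,K=f(p)
    return np.r_[proj("top",K)-(256.5,259),proj("side",K)-(216.5,178.5),proj("top",H)-(269.5,226),proj("side",H)-(258,187),proj("top",A-[0,0,.034])-(259,254.5)]
r=least_squares(res,[.538,.058,-.35,0.]);print(r.x,np.degrees(r.x[2]));print(r.fun.reshape(-1,2));print(f(r.x))
r0=least_squares(lambda q:res(np.r_[q,0]),[.538,.058,-.35]);print(r0.x,r0.fun.reshape(-1,2))
E
```

```text
[ 0.537   0.058  -0.3787  0.008 ] -21.695475857831955
[[-0.5022  1.837 ]
 [ 0.871  -0.0115]
 [ 1.7189 -1.4163]
 [-0.8014 -2.8672]
 [ 0.2843 -0.2296]]
(array([0.537, 0.058, 0.104]), array([0.602 , 0.0321, 0.104 ]), array([0.5231, 0.0636, 0.1047]))
[ 0.537   0.0582 -0.3806] [[-0.5634  1.8213]
 [ 0.9061  0.2588]
 [ 1.7145 -1.3965]
 [-0.8236 -2.8683]
 [ 0.2241 -0.2339]]
```

```bash
python3 - <<'E'
from h import *
np.set_printoptions(precision=4,suppress=True)
crop(cv2.imread("pics/top0.png"),85,225,145,90,5.5,"pics/topd.png",.5)
from scipy.spatial.transform import Rotation as R
r=R.from_euler('xyz',arm.get_state()['tcp_rot']).as_matrix();print(r)
phi=-.3787;v=np.array([-np.sin(phi),np.cos(phi),0])
print("turn deg about tool x",[np.degrees(np.arctan2(s*-(v@r[:,1]),s*(v@r[:,2]))) for s in(1,-1)])
E
```

```text
[[-0.0001  0.968   0.2511]
 [ 0.0013  0.2511 -0.968 ]
 [-1.      0.0003 -0.0013]]
turn deg about tool x [np.float64(-143.75985879710097), np.float64(36.24014120289902)]
```

View pics/topd.png

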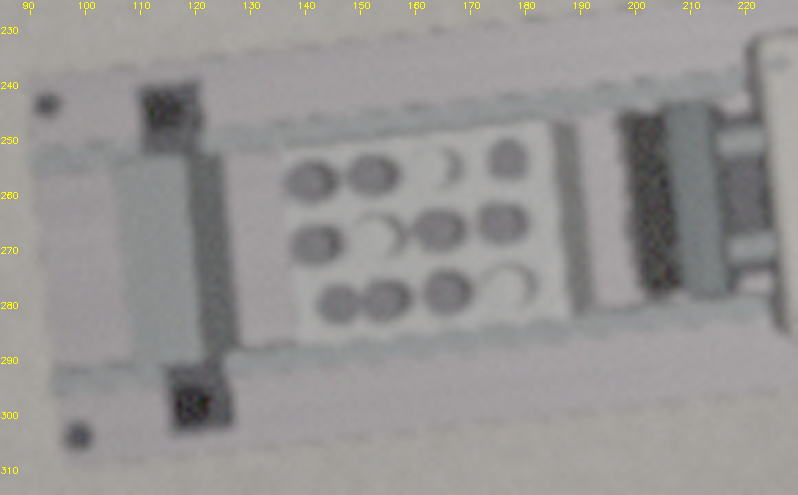

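```bash
python3 - <<'E'
from h import *
np.set_printoptions(precision=4,suppress=True)
a=np.radians(97.2);e=np.array([np.cos(a),np.sin(a),0]);O=np.array([.537,.058,0])
for n,u,v,z in(("jaw back",215,265,.07),("jaw/pad",207,265,.07),("pad front",199.5,265,.065),("rack front",187,265,.07),("rack back",137.5,265,.07),("stop",120.5,265,.056),("stopfar",107,265,.056)):
    print(n,(onz("top",u,v,z)-O)@e)
E
```

```text
jaw back 0.10094684150042373
jaw/pad 0.11878597741163197
pad front 0.13635381733795476
rack front 0.16351211005199295
rack back 0.2752930752420609
stop 0.31877161026705675
stopfar 0.3502510967883617
```

>>> step_arm(
  commands=[
    [0,0.04,-0.037,0.7],
    [0,0.08,-0.074,1.4],
    [0,0.12,-0.11,2.1],
    [0,0.16,-0.147,2.9],
    [0,0.2,-0.184,3.6],
    [0,0.24,-0.22,4.3],
    [0.01,0.28,-0.257,5],
    [0.02,0.32,-0.294,5.8],
    [0.03,0.36,-0.33,6.5],
    [0.04,0.4,-0.367,7.25],
  ],
  fingers=0.05,
  force=45,
)

```text
t: 1.35
ee_pos: [0.4338, -0.075, 0.1984]
tcp_rot: [0.29, 1.571, -1.662]
wrist_force: [0.8, -1.1, 0.1]
gripper_width: 0.569
```

```bash
cat >> h.py <<'E'
from scipy.spatial.transform import Rotation as Ro
np.set_printoptions(precision=4,suppress=True)
def go(P,phi=None):
    s=arm.get_state();r=Ro.from_euler('xyz',s['tcp_rot']).as_matrix()
    d=r.T@(np.array(P)-s['ee_pos']);print("t",s['t'],"pos",s['ee_pos'],"shift",d,"F",s['wrist_force'],"w",s['gripper_width'])
    if phi is not None:
        v=np.array([-np.sin(phi),np.cos(phi),0]);
        print("turn units",[np.degrees(np.arctan2(-k*(v@r[:,1]),k*(v@r[:,2])))/5 for k in(1,-1)])
    return r
E
python3 -c "
from h import *
print(go([.5231,.0636,.15],-.3787))"
```

```text
t 1.35 pos [ 0.4338 -0.075   0.1984] shift [ 0.0484  0.0313 -0.1619] F [ 0.7684 -1.0987  0.0537] w 0.5685738409009735
turn units [np.float64(35.973139899344034), np.float64(-0.02686010065596442)]
[[-0.      0.9283 -0.3719]
 [-0.0001 -0.3719 -0.9283]
 [-1.      0.      0.0001]]
```

>>> step_arm(
  commands=[
    [0.01,0.01,-0.05,0],
    [0.02,0.02,-0.1,0],
    [0.035,0.031,-0.14,0],
    [0.048,0.031,-0.162,0],
    [0.048,0.031,-0.162,0],
  ],
)

```text
t: 1.98
ee_pos: [0.5215, 0.0634, 0.1496]
tcp_rot: [-1.293, 1.568, 3.043]
wrist_force: [1.4, 0.2, -0.2]
gripper_width: 0.57
```

```bash
python3 -c "
from h import *
go([.5231,.0636,.085],-.3787)
crop(eyes.camera('side'),165,60,130,150,4,'pics/s2.png',.5)
crop(eyes.camera('top'),200,190,130,110,5,'pics/t2.png',.5)"
```

```text
t 1.975 pos [0.5215 0.0634 0.1496] shift [ 0.0646  0.0016 -0.0009] F [ 1.3816  0.1614 -0.1922] w 0.5699338957653054
turn units [np.float64(-35.97656871318121), np.float64(0.023431286818790267)]
```

View pics/s2.png

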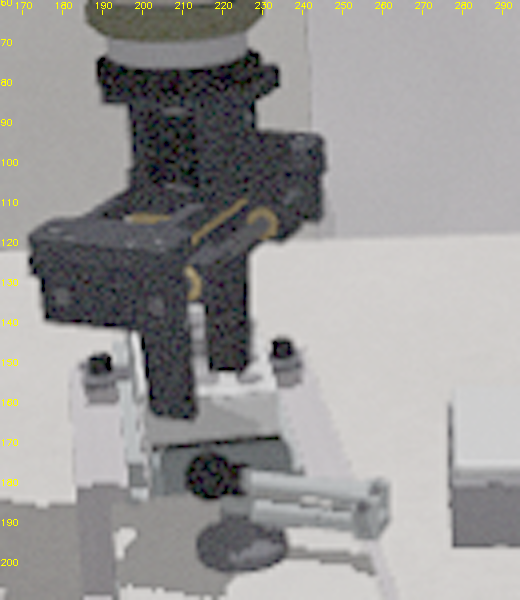

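View pics/t2.png

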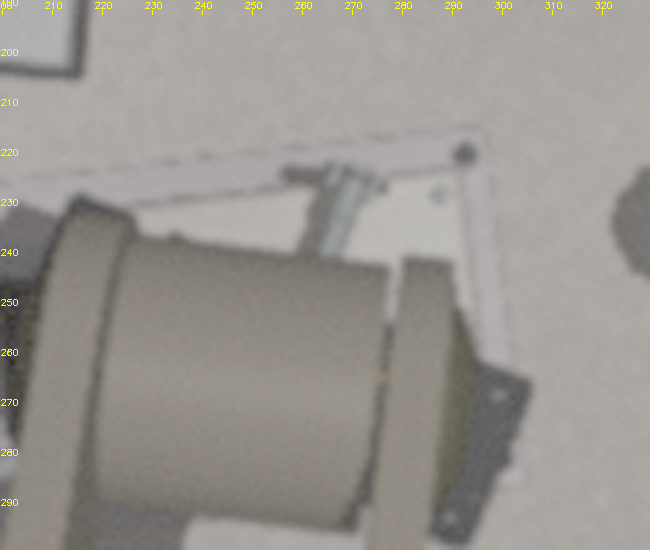

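>>> step_arm(
  commands=[
    [0.02,0.001,0,0],
    [0.04,0.001,0,0],
    [0.055,0.001,0,0],
    [0.064,0.001,0,0],
    [0.064,0.001,0,0],
  ],
)

```text
t: 2.7
ee_pos: [0.5227, 0.0614, 0.0869]
tcp_rot: [-1.136, 1.571, -3.086]
wrist_force: [0.2, -0.6, 0.9]
gripper_width: 0.567
```

```bash
python3 -c "
from h import *
go([.5231,.0636,.085],-.3787)
crop(eyes.camera('side'),165,100,130,120,5,'pics/s3.png',.5)"
```

```text
t 2.7 pos [0.5227 0.0614 0.0869] shift [ 0.0019 -0.0004 -0.0022] F [ 0.2158 -0.5563  0.8877] w 0.566819309159881
turn units [np.float64(35.988368328325876), np.float64(-0.011631671674128829)]
```

View pics/s3.png

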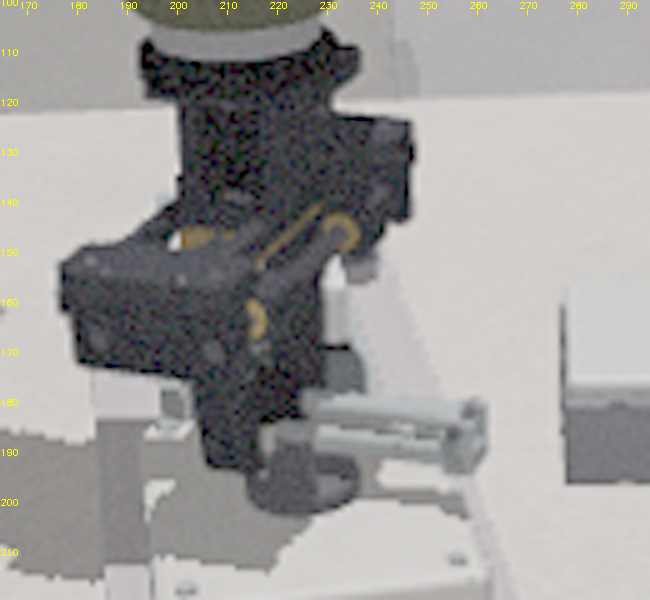

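>>> step_arm(
  commands=[
    [0.001,0,0,0],
    [0.001,0,0,0],
    [0.001,0,0,0],
    [0.001,0,0,0],
  ],
  fingers=0,
  force=45,
)

```text
t: 3.25
ee_pos: [0.5229, 0.062, 0.0859]
tcp_rot: [2.016, 1.57, 0.066]
wrist_force: [-0.3, -0.1, 1.2]
gripper_width: 0.258
```

```bash
python3 -c "
from h import *
go([.5231,.0636,.085],-.3787)"
```

```text
t 3.25 pos [0.5229 0.062  0.0859] shift [ 0.0009 -0.0004 -0.0015] F [-0.2572 -0.1284  1.2166] w 0.25787131513626105
turn units [np.float64(35.998550533741835), np.float64(-0.0014494662581714612)]
```

>>> step_arm(
  commands=[
    [0,0,0,0],
    [0,0,0,0],
  ],
)

```text
t: 3.5
ee_pos: [0.5229, 0.062, 0.0858]
tcp_rot: [2.136, 1.57, 0.186]
wrist_force: [0.5, 1.0, 1.6]
gripper_width: 0.261
```

```bash
python3 -c "
from h import *
go([.5231,.0636,.085],-.3787)
crop(eyes.camera('side'),165,130,120,80,6,'pics/s4.png',.4)
crop(eyes.camera('top'),200,190,130,110,5,'pics/t4.png',.4)"
```

```text
t 3.5 pos [0.5229 0.062  0.0858] shift [ 0.0008 -0.0004 -0.0015] F [0.5474 1.0266 1.622 ] w 0.2613663501692147
turn units [np.float64(35.99831185078892), np.float64(-0.0016881492110745275)]
```

View pics/s4.png

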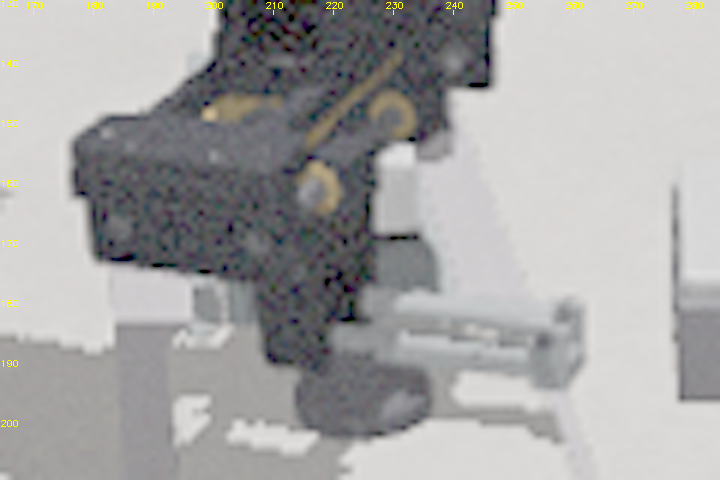

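>>> step_arm(
  commands=[
    [-0.0127,0.001,0,0],
    [-0.0251,0.0038,0,0],
    [-0.037,0.0085,0,0],
    [-0.048,0.0148,0,0],
    [-0.058,0.0228,0,0],
  ],
)

```text
t: 4.22
ee_pos: [0.5445, 0.0537, 0.1445]
tcp_rot: [3.045, 1.57, 1.095]
wrist_force: [5.1, 3.6, -8.3]
gripper_width: 0.266
```

```bash
python3 -c "
from h import *
go([.5231,.0636,.085],-.3787)
crop(eyes.camera('side'),165,100,120,110,5.5,'pics/s5.png',.4)"
```

```text
t 4.225 pos [0.5445 0.0537 0.1445] shift [ 0.0595 -0.0236 -0.0012] F [ 5.1493  3.6074 -8.2792] w 0.2662645061453848
turn units [np.float64(35.99799946977482), np.float64(-0.0020005302251840415)]
```

View pics/s5.png

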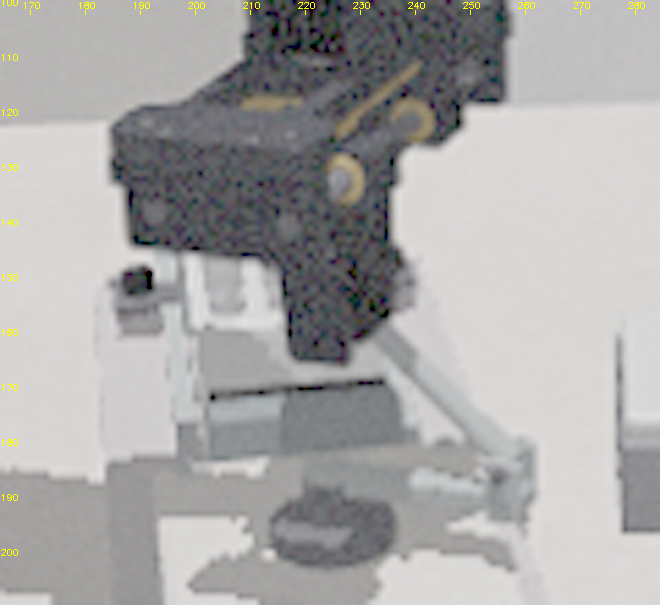

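>>> step_arm(
  commands=[
    [-0.0087,0.0094,0,0],
    [-0.0158,0.0199,0,0],
    [-0.0213,0.0314,0,0],
    [-0.025,0.0436,0,0],
    [-0.0269,0.0562,0,0],
    [-0.0269,0.0562,0,0],
  ],
)

```text
t: 5.03
ee_pos: [0.5966, 0.0333, 0.17]
tcp_rot: [-2.059, 1.568, 2.275]
wrist_force: [2.7, 7.6, -7.0]
gripper_width: 0.267
```

```bash
python3 -c "
from h import *
go([.602,.0321,.17],-.3787)
crop(eyes.camera('side'),165,90,120,120,5,'pics/s6.png',.4)"
```

```text
t 5.025 pos [0.5966 0.0333 0.17  ] shift [-0.      0.0055 -0.0009] F [ 2.728   7.6019 -6.9995] w 0.26660226813708626
turn units [np.float64(-35.99962007485585), np.float64(0.00037992514415963484)]
```

View pics/s6.png

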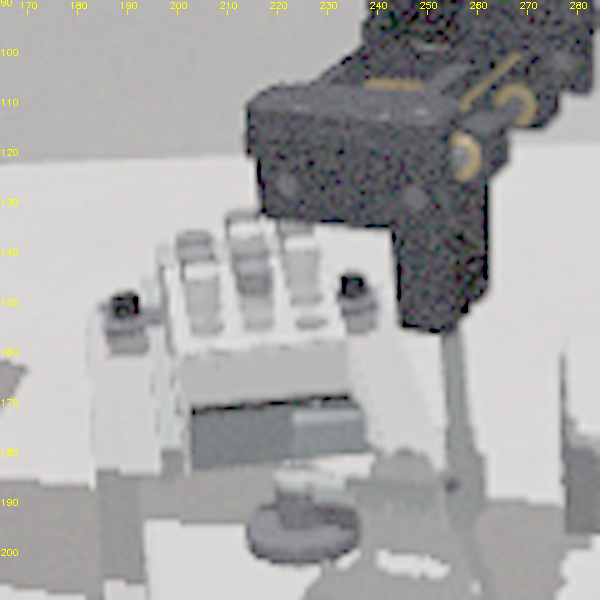

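>>> step_arm(
  commands=[
    [0.001,0.0002,0.0121,0],
    [0.002,-0.0037,0.0247,0],
    [0.002,-0.01,0.0363,0],
    [0.002,-0.0185,0.0463,0],
    [0.002,-0.0288,0.0545,0],
    [0.002,-0.0406,0.0605,0],
    [0.002,-0.0533,0.064,0],
    [0.002,-0.0664,0.065,0],
    [0.002,-0.0795,0.0633,0],
    [0.002,-0.092,0.059,0],
  ],
)

```text
t: 6.32
ee_pos: [0.49, 0.0102, 0.1696]
tcp_rot: [1.115, 1.566, -0.836]
wrist_force: [5.9, -6.9, -3.2]
gripper_width: 0.263
```

```bash
cat >> h.py <<'E'
A=np.array([.537,.058])
def pol():
    s=arm.get_state();p=s['ee_pos'][:2]-A;a=np.arctan2(p[1],p[0]);u=p/np.linalg.norm(p);cw=np.array([u[1],-u[0]])
    F=s['wrist_force'];print("t %.2f r %.4f ang %.1f deg z %.4f | resist(tang) %.2f radial(out) %.2f Fz %.2f w %.3f"%(s['t'],np.linalg.norm(p),np.degrees(a),s['ee_pos'][2],-F[:2]@cw,F[:2]@u,F[2],s['gripper_width']))
    r=Ro.from_euler('xyz',s['tcp_rot']).as_matrix();d=r.T@np.r_[p,0];print("rel tool y,z",d[1:],"alpha",np.arctan2(d[2],d[1]))
E
python3 -c "
from h import *
pol()
crop(eyes.camera('side'),155,90,130,120,5,'pics/s7.png',.4)"
```

```text
t 6.33 r 0.0670 ang -134.5 deg z 0.1696 | resist(tang) 9.00 radial(out) 0.81 Fz -3.15 w 0.263
rel tool y,z [-0.0259  0.0618] alpha 1.9677468209900055
```

View pics/s7.png

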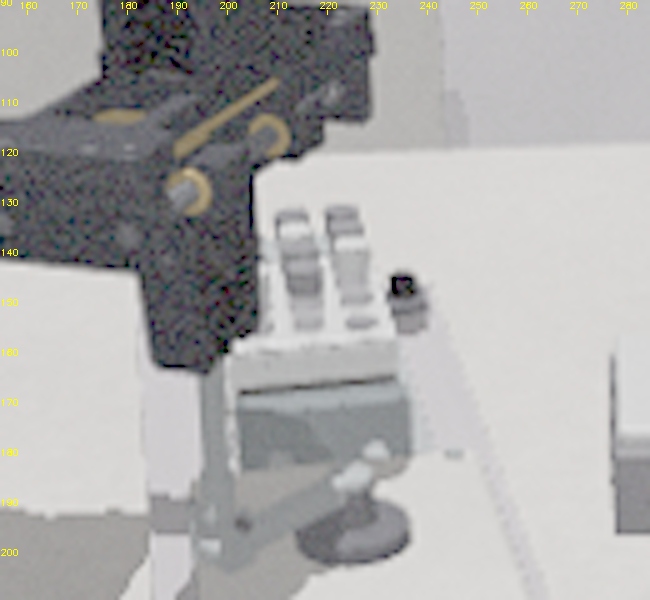

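>>> step_arm(
  commands=[
    [0,-0.0113,-0.0066,0],
    [0,-0.0212,-0.0154,0],
    [0,-0.0291,-0.026,0],
    [0,-0.0347,-0.0379,0],
    [0,-0.0378,-0.0507,0],
    [0,-0.0384,-0.0639,0],
    [0,-0.0363,-0.0769,0],
    [0,-0.0317,-0.0892,0],
    [0,-0.0247,-0.1004,0],
    [0,-0.0156,-0.1099,0],
  ],
)

```text
t: 7.62
ee_pos: [0.5135, 0.1201, 0.1689]
tcp_rot: [-1.268, 1.565, 3.065]
wrist_force: [-9.7, 1.7, 3.2]
gripper_width: 0.26
```

```bash
python3 -c "
from h import *
pol()
crop(eyes.camera('side'),155,90,130,120,5,'pics/s8.png',.4)
crop(eyes.camera('top'),85,225,145,90,5.5,'pics/t8.png',.4)"
```

```text
t 7.62 r 0.0664 ang 110.7 deg z 0.1689 | resist(tang) 8.48 radial(out) 5.05 Fz 3.15 w 0.260
rel tool y,z [-0.0448 -0.0491] alpha -2.310783236081677
```

View pics/t8.png

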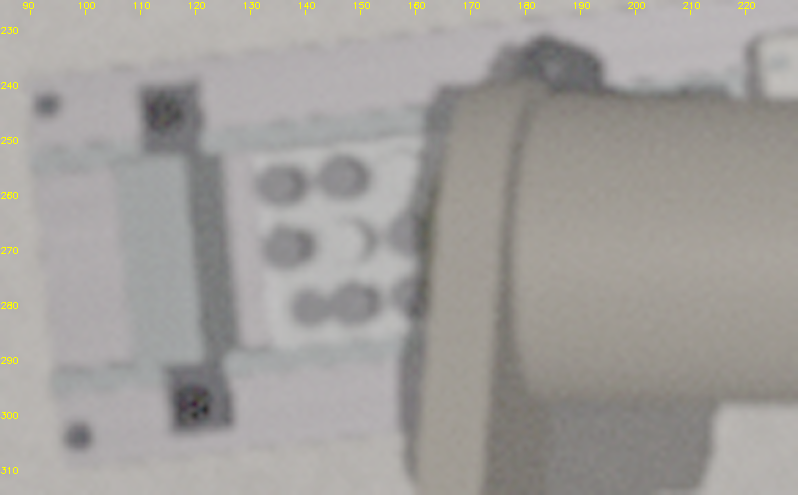

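View pics/s8.png

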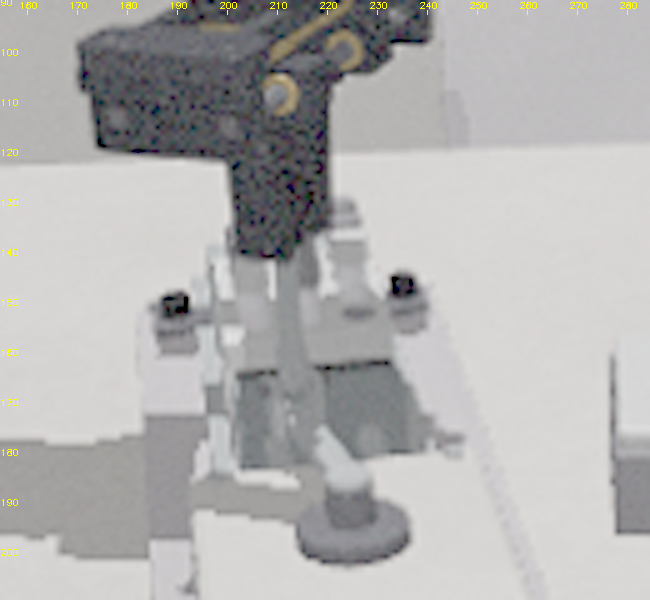

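>>> step_arm(
  commands=[
    [0,0.0107,-0.0076,0],
    [0,0.0228,-0.0129,0],
    [0,0.0357,-0.0157,0],
    [0,0.0489,-0.0158,0],
    [0,0.0618,-0.0134,0],
    [0,0.074,-0.0084,0],
    [0,0.085,-0.0011,0],
    [0,0.0943,0.0082,0],
    [0,0.1015,0.0192,0],
    [0,0.1065,0.0315,0],
  ],
)

```text
t: 8.98
ee_pos: [0.6021, 0.0519, 0.1686]
tcp_rot: [-2.107, 1.568, 2.227]
wrist_force: [-0.8, 9.8, -2.1]
gripper_width: 0.262
```

```bash
python3 -c "
from h import *
pol()
crop(eyes.camera('side'),155,90,130,120,5,'pics/s9.png',.4)
crop(eyes.camera('top'),85,225,145,90,5.5,'pics/t9.png',.4)"
```

```text
t 8.97 r 0.0654 ang -5.3 deg z 0.1686 | resist(tang) 9.67 radial(out) -1.68 Fz -2.11 w 0.262
rel tool y,z [ 0.0628 -0.0184] alpha -0.2848203684605918
```

View pics/t9.png

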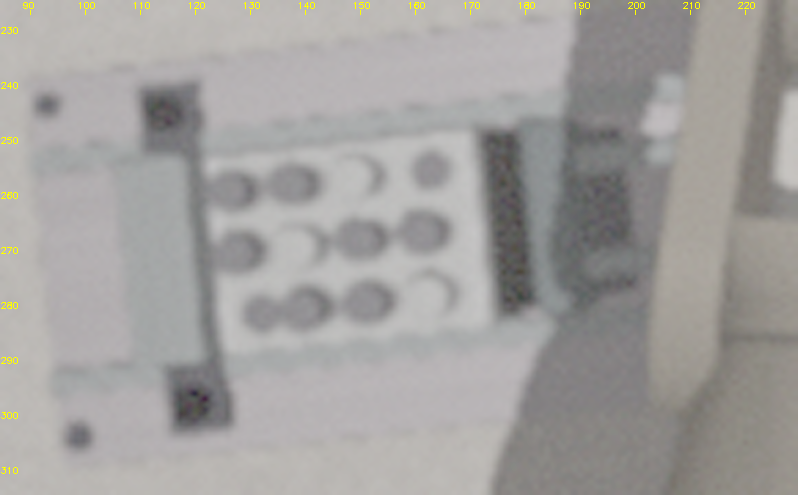

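>>> step_arm(
  commands=[
    [0,0.0008,0.0032,0],
    [0,0.0015,0.0064,0],
    [0,0.002,0.0097,0],
    [0,0.0024,0.0129,0],
    [0,0.0025,0.0162,0],
    [0,0.0026,0.0195,0],
  ],
)

```text
t: 9.82
ee_pos: [0.5979, 0.0331, 0.1686]
tcp_rot: [-3.134, 1.569, 1.2]
wrist_force: [2.7, 8.3, -4.3]
gripper_width: 0.262
```

```bash
python3 -c "
from h import *
pol()"
```

```text
t 9.82 r 0.0658 ang -22.3 deg z 0.1686 | resist(tang) 8.71 radial(out) -0.64 Fz -4.33 w 0.262
rel tool y,z [0.0658 0.0007] alpha 0.01088587407576206
```

>>> step_arm(
  commands=[
    [0,-0.0003,0.0033,0],
    [0,-0.0005,0.0066,0],
    [0,-0.001,0.0099,0],
    [0,-0.0015,0.0131,0],
  ],
)

```text
t: 10.32
ee_pos: [0.592, 0.0212, 0.1686]
tcp_rot: [2.511, 1.569, 0.562]
wrist_force: [4.9, 7.7, -5.8]
gripper_width: 0.262
```

```bash
python3 -c "
from h import *
pol()"
```

```text
t 10.32 r 0.0661 ang -33.8 deg z 0.1686 | resist(tang) 9.11 radial(out) -0.19 Fz -5.80 w 0.262
rel tool y,z [0.0647 0.0139] alpha 0.2119253288208779
```

>>> step_arm(
  commands=[
    [0,-0.0008,0.0032,0],
    [0,-0.0018,0.0064,0],
    [0,-0.0029,0.0095,0],
    [0,-0.0041,0.0125,0],
  ],
)

```text
t: 10.82
ee_pos: [0.584, 0.0107, 0.1687]
tcp_rot: [1.97, 1.568, 0.021]
wrist_force: [6.8, 4.3, -6.3]
gripper_width: 0.26
```

```bash
python3 -c "
from h import *
pol()"
```

```text
t 10.82 r 0.0667 ang -45.2 deg z 0.1687 | resist(tang) 7.86 radial(out) 1.79 Fz -6.26 w 0.260
rel tool y,z [0.0611 0.0266] alpha 0.4110782871210002
```

>>> step_arm(
  commands=[
    [0,-0.0015,0.003,0],
    [0,-0.003,0.0059,0],
  ],
)

```text
t: 11.08
ee_pos: [0.5792, 0.006, 0.1687]
tcp_rot: [1.787, 1.568, -0.162]
wrist_force: [8.3, 3.6, -6.7]
gripper_width: 0.26
```

```bash
python3 -c "
from h import *
pol()
crop(eyes.camera('top'),85,225,145,90,5.5,'pics/t10.png',.4)"
```

```text
t 11.07 r 0.0669 ang -51.0 deg z 0.1687 | resist(tang) 8.72 radial(out) 2.48 Fz -6.68 w 0.260
rel tool y,z [0.0584 0.0327] alpha 0.5109571690688774
```

View pics/t10.png

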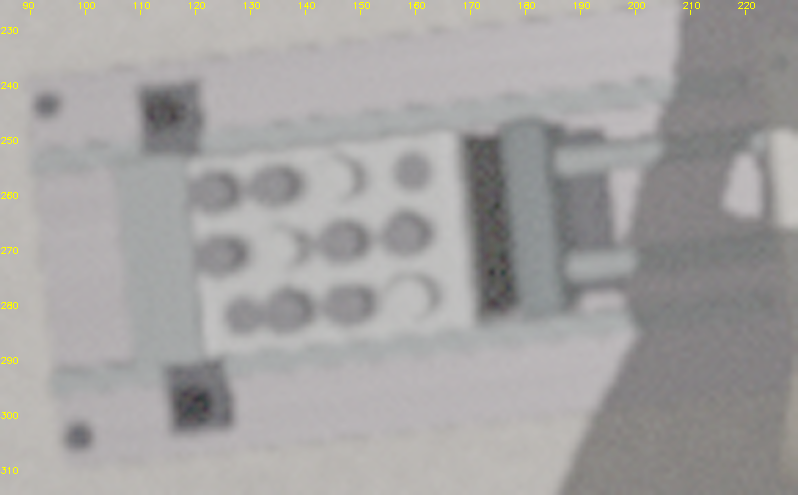

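>>> step_arm(
  commands=[
    [0,-0.0017,0.0028,0],
    [0,-0.0036,0.0056,0],
  ],
)

```text
t: 11.38
ee_pos: [0.5739, 0.0018, 0.1687]
tcp_rot: [1.645, 1.567, -0.304]
wrist_force: [9.5, 2.1, -8.1]
gripper_width: 0.263
```

```bash
python3 -c "
from h import *
pol()"
```

```text
t 11.38 r 0.0672 ang -56.7 deg z 0.1687 | resist(tang) 9.05 radial(out) 3.50 Fz -8.13 w 0.263
rel tool y,z [0.0551 0.0385] alpha 0.6104749325810463
```

>>> step_arm(
  commands=[
    [0,-0.002,0.0026,0],
    [0,-0.004,0.0052,0],
  ],
)

```text
t: 11.62
ee_pos: [0.5684, -0.0018, 0.1687]
tcp_rot: [1.537, 1.567, -0.412]
wrist_force: [8.5, 1.3, -9.1]
gripper_width: 0.26
```

```bash
python3 -c "
from h import *
pol()"
```

```text
t 11.62 r 0.0676 ang -62.3 deg z 0.1687 | resist(tang) 8.11 radial(out) 2.75 Fz -9.14 w 0.260
rel tool y,z [0.0513 0.044 ] alpha 0.7085528036432519
```

>>> step_arm(
  commands=[
    [0,-0.0023,0.0024,0],
    [0,-0.0046,0.0047,0],
  ],
)

```text
t: 11.88
ee_pos: [0.5625, -0.0048, 0.1687]
tcp_rot: [1.416, 1.566, -0.533]
wrist_force: [9.8, -0.2, -8.3]
gripper_width: 0.263
```

```bash
python3 -c "
from h import *
pol()"
```

```text
t 11.88 r 0.0678 ang -67.9 deg z 0.1687 | resist(tang) 9.02 radial(out) 3.88 Fz -8.30 w 0.263
rel tool y,z [0.0469 0.0489] alpha 0.806260568314225
```

>>> step_arm(
  commands=[
    [0,-0.0025,0.0023,0],
    [0,-0.005,0.0043,0],
  ],
)

```text
t: 12.12
ee_pos: [0.5563, -0.0073, 0.1687]
tcp_rot: [1.319, 1.566, -0.631]
wrist_force: [9.6, -2.3, -8.8]
gripper_width: 0.26
```

```bash
python3 -c "
from h import *
pol()
crop(eyes.camera('top'),85,225,145,90,5.5,'pics/t11.png',.4)
crop(eyes.camera('side'),155,90,130,120,5,'pics/s11.png',.4)"
```

```text
t 12.12 r 0.0681 ang -73.5 deg z 0.1687 | resist(tang) 8.52 radial(out) 4.88 Fz -8.82 w 0.260
rel tool y,z [0.0421 0.0535] alpha 0.9040718811237112
```

View pics/t11.png

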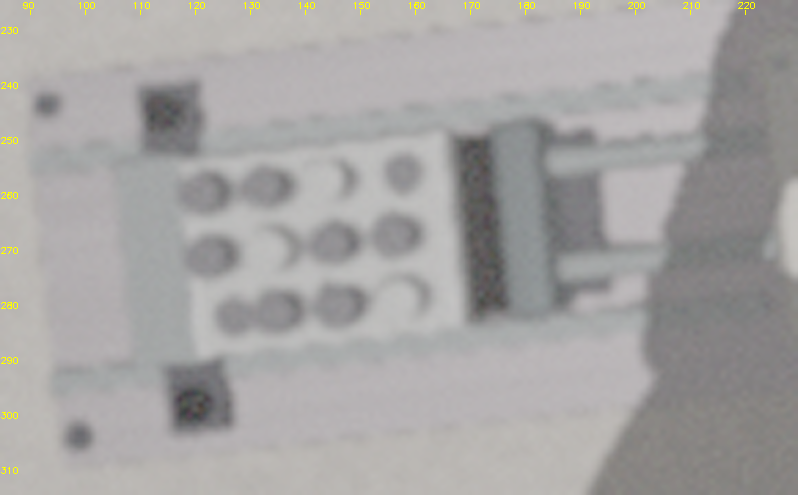

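View pics/s11.png

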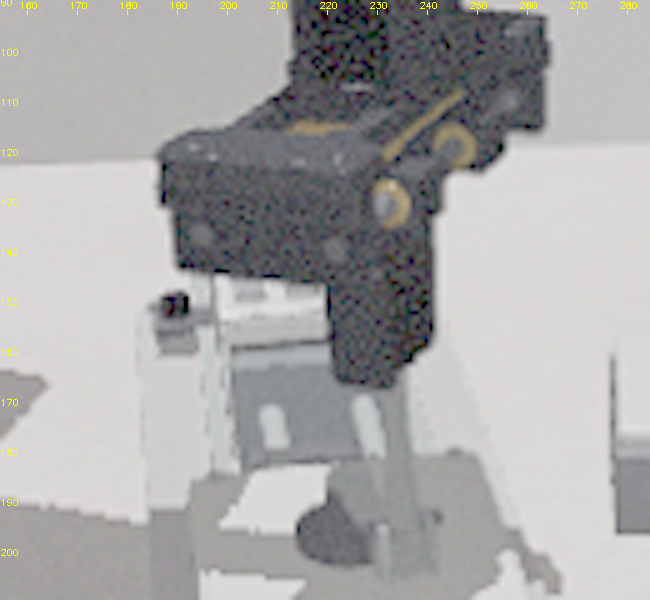

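>>> step_arm(
  commands=[
    [0,-0.0027,0.0019,0],
    [0,-0.0055,0.0037,0],
  ],
)

```text
t: 12.48
ee_pos: [0.5499, -0.009, 0.1687]
tcp_rot: [1.212, 1.565, -0.738]
wrist_force: [9.5, -3.7, -8.9]
gripper_width: 0.261
```

```bash
python3 -c "
from h import *
pol()"
```

```text
t 12.47 r 0.0683 ang -79.1 deg z 0.1687 | resist(tang) 8.60 radial(out) 5.43 Fz -8.87 w 0.261
rel tool y,z [0.0368 0.0575] alpha 1.0014762336553837
```

>>> step_arm(
  commands=[
    [0,-0.0028,0.0017,0],
    [0,-0.0058,0.0032,0],
  ],
)

```text
t: 12.72
ee_pos: [0.5433, -0.0102, 0.1687]
tcp_rot: [1.109, 1.565, -0.841]
wrist_force: [8.7, -6.5, -9.1]
gripper_width: 0.258
```

```bash
python3 -c "
from h import *
pol()"
```

```text
t 12.72 r 0.0685 ang -84.7 deg z 0.1687 | resist(tang) 8.04 radial(out) 7.24 Fz -9.08 w 0.258
rel tool y,z [0.0311 0.061 ] alpha 1.099892560042906
```

```bash
python3 -c "
from h import *
print(arm.get_state()['joint_positions'])
crop(eyes.camera('top'),85,225,145,90,5.5,'pics/t12.png',.4)
crop(eyes.camera('side'),155,90,130,120,5,'pics/s12.png',.4)"
```

```text
[-0.2352  0.4288  1.4345 -0.0034  1.2737  1.7158]
```

View pics/s12.png

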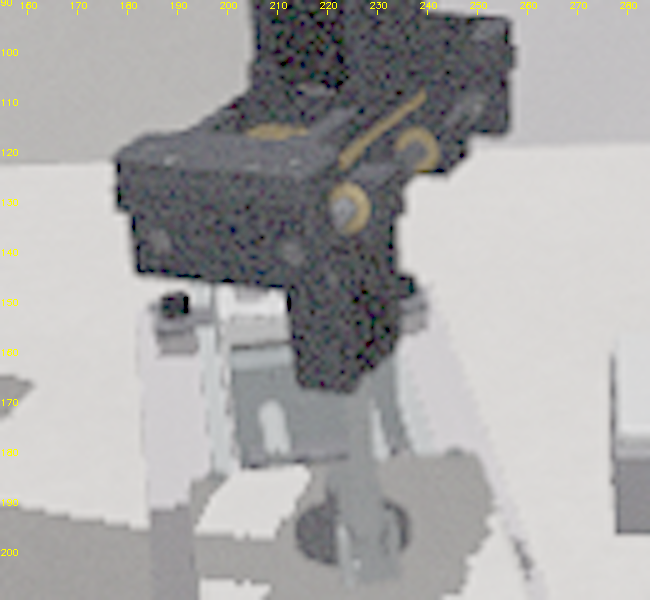

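View pics/t12.png

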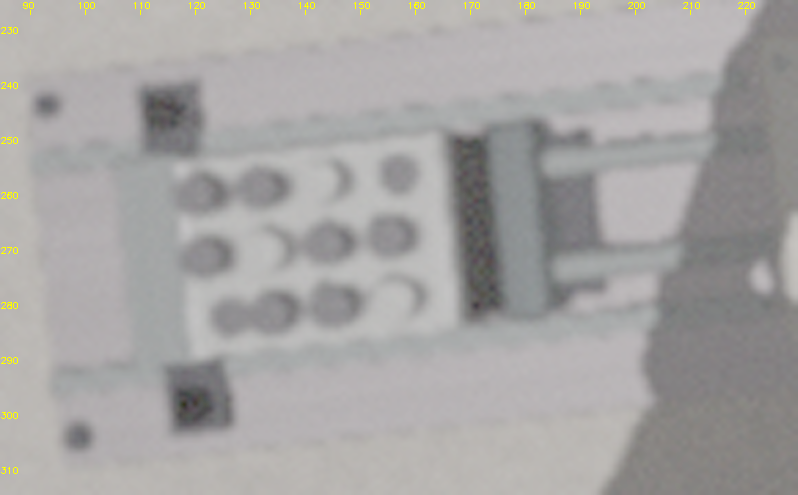

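>>> step_arm(
  commands=[
    [0,0.0003,0.0005,-2],
    [0,0.0006,0.001,-4],
    [0,0.001,0.0016,-6],
    [0,0.0013,0.0022,-8],
    [0,0.0013,0.0027,-10],
    [0,0.0013,0.0027,-12],
    [0,0.0013,0.0027,-14],
    [0,0.0013,0.0027,-16],
    [0,0.0013,0.0027,-18],
    [0,0.0013,0.0027,-19],
  ],
)

```text
t: 14.08
ee_pos: [0.5438, -0.0124, 0.1688]
tcp_rot: [-0.164, 1.565, -0.453]
wrist_force: [8.5, -1.8, -9.1]
gripper_width: 0.263
```

```bash
python3 -c "
from h import *
pol();print(arm.get_state()['joint_positions'],Ro.from_euler('xyz',arm.get_state()['tcp_rot']).as_matrix())"
```

```text
t 14.07 r 0.0707 ang -84.5 deg z 0.1688 | resist(tang) 8.27 radial(out) 2.61 Fz -9.13 w 0.263
rel tool y,z [-0.0655  0.0265] alpha 2.7567186625193125
[-0.2399  0.4293  1.4335 -0.0012  1.2735  0.0486] [[ 0.0049  0.2842  0.9588]
 [-0.0024  0.9588 -0.2842]
 [-1.     -0.0009  0.0054]]
```

```bash
cat >> h.py <<'E'
def sh(fa,fb):
    a=cv2.cvtColor(cv2.imread(fa),6).astype('float32');b=cv2.cvtColor(cv2.imread(fb),6).astype('float32')
    out={}
    for n,(x,y,w,h) in dict(rack=(205,150,220,160),jaw=(478,135,60,165),stop=(40,90,150,70)).items():
        T=a[y:y+h,x:x+w];R=cv2.matchTemplate(b[y-6:y+h+7,x-60:x+w+21],T,cv2.TM_CCOEFF_NORMED)
        _,m,_,p=cv2.minMaxLoc(R);r=R[p[1]]
        i=p[0];d=0
        if 0<i<len(r)-1:
            d=(r[i-1]-r[i+1])/(2*(r[i-1]-2*r[i]+r[i+1]))
        out[n]=round((60-i-d)/5.5*2.235,2)
    print(fa,fb,"mm forward",out)
E
python3 -c "
from h import *
crop(eyes.camera('top'),85,225,145,90,5.5,'pics/t13.png',.4)
for a,b in((10,11),(11,12),(12,13),(10,13)):sh(f'pics/t{a}.png',f'pics/t{b}.png')
pol()"
```

```text
Traceback (most recent call last):
  File "h.py", line 42, in sh
    T=a[y:y+h,x:x+w];R=cv2.matchTemplate(b[y-6:y+h+7,x-60:x+w+21],T,cv2.TM_CCOEFF_NORMED)
                       ~~~~~~~~~~~~~~~~~^^^^^^^^^^^^^^^^^^^^^^^^^^^^^^^^^^^^^^^^^^^^^^^^^
cv2.error: OpenCV(4.12.0) /io/opencv/modules/imgproc/src/templmatch.cpp:1179: error: (-215:Assertion failed) _img.size().height <= _templ.size().height && _img.size().width <= _templ.size().width in function 'matchTemplate'
```

```bash
sed -i 's/stop=(40,90,150,70)/stop=(65,70,150,90)/' h.py; python3 -c "
from h import *
for a,b in((10,11),(11,12),(12,13),(10,13)):sh(f'pics/t{a}.png',f'pics/t{b}.png')
pol()"
```

```text
pics/t10.png pics/t11.png mm forward {'rack': np.float32(3.88), 'jaw': np.float32(3.8), 'stop': np.float32(-0.02)}
pics/t11.png pics/t12.png mm forward {'rack': np.float32(1.88), 'jaw': np.float32(1.99), 'stop': np.float32(-0.03)}
pics/t12.png pics/t13.png mm forward {'rack': np.float32(0.0), 'jaw': np.float32(0.17), 'stop': np.float32(-0.02)}
pics/t10.png pics/t13.png mm forward {'rack': np.float32(5.75), 'jaw': np.float32(5.85), 'stop': np.float32(-0.06)}
t 14.12 r 0.0707 ang -84.5 deg z 0.1688 | resist(tang) 7.73 radial(out) 3.31 Fz -9.57 w 0.260
rel tool y,z [-0.0656  0.0263] alpha 2.7600890194372534
```

>>> step_arm(
  commands=[
    [0,-0.0012,-0.0032,0],
    [0,-0.0022,-0.0065,0],
  ],
)

```text
t: 14.38
ee_pos: [0.5371, -0.0128, 0.1688]
tcp_rot: [-0.153, 1.565, -0.445]
wrist_force: [10.0, -3.2, -10.9]
gripper_width: 0.262
```

```bash
python3 -c "
from h import *
pol()
crop(eyes.camera('top'),85,225,145,90,5.5,'pics/t14.png',.4)
sh(f'pics/t13.png',f'pics/t14.png');sh(f'pics/t10.png',f'pics/t14.png')"
```

```text
t 14.38 r 0.0708 ang -89.9 deg z 0.1688 | resist(tang) 10.00 radial(out) 3.26 Fz -10.93 w 0.262
rel tool y,z [-0.0677  0.0205] alpha 2.8474695795914737
pics/t13.png pics/t14.png mm forward {'rack': np.float32(0.01), 'jaw': np.float32(0.87), 'stop': np.float32(0.04)}
pics/t10.png pics/t14.png mm forward {'rack': np.float32(5.76), 'jaw': np.float32(6.47), 'stop': np.float32(-0.04)}
```

>>> step_arm(
  commands=[
    [0,-0.0008,-0.0034,0],
    [0,-0.0015,-0.0068,0],
  ],
)

```text
t: 14.68
ee_pos: [0.5304, -0.0124, 0.1688]
tcp_rot: [-0.147, 1.564, -0.439]
wrist_force: [10.7, -3.9, -11.7]
gripper_width: 0.262
```

```bash
python3 -c "
from h import *
pol()
crop(eyes.camera('top'),85,225,145,90,5.5,'pics/t15.png',.4)
sh(f'pics/t14.png',f'pics/t15.png');sh(f'pics/t10.png',f'pics/t15.png')"
```

```text
t 14.68 r 0.0707 ang -95.3 deg z 0.1688 | resist(tang) 10.98 radial(out) 2.93 Fz -11.73 w 0.262
rel tool y,z [-0.0693  0.014 ] alpha 2.942627726112692
pics/t14.png pics/t15.png mm forward {'rack': np.float32(-0.0), 'jaw': np.float32(0.89), 'stop': np.float32(-0.01)}
pics/t10.png pics/t15.png mm forward {'rack': np.float32(5.75), 'jaw': np.float32(7.03), 'stop': np.float32(-0.05)}
```

>>> step_arm(
  commands=[
    [0,0,0,0],
    [0.001,-0.0006,0.0013,-1.1],
    [0.002,-0.0012,0.0027,-2.2],
    [0.002,-0.0012,0.0027,-2.2],
  ],
)

```text
t: 15.22
ee_pos: [0.5313, -0.0132, 0.1683]
tcp_rot: [-0.207, 1.567, -0.306]
wrist_force: [-1.1, 1.4, 4.7]
gripper_width: 0.261
```

```bash
python3 -c "
from h import *
pol()
crop(eyes.camera('top'),85,225,145,90,5.5,'pics/t16.png',.4)
crop(eyes.camera('side'),155,90,130,120,5,'pics/s16.png',.4)
sh(f'pics/t15.png',f'pics/t16.png');sh(f'pics/t12.png',f'pics/t16.png');print(Ro.from_euler('xyz',arm.get_state()['tcp_rot']).as_matrix())"
```

```text
t 15.22 r 0.0715 ang -94.5 deg z 0.1683 | resist(tang) -1.20 radial(out) -1.26 Fz 4.66 w 0.261
rel tool y,z [-0.0715  0.0014] alpha 3.1223611894820107
pics/t15.png pics/t16.png mm forward {'rack': np.float32(-0.01), 'jaw': np.float32(0.06), 'stop': np.float32(0.03)}
pics/t12.png pics/t16.png mm forward {'rack': np.float32(-0.01), 'jaw': np.float32(2.1), 'stop': np.float32(0.02)}
[[ 0.0041  0.0993  0.995 ]
 [-0.0014  0.9951 -0.0993]
 [-1.     -0.001   0.0042]]
```

View pics/s16.png

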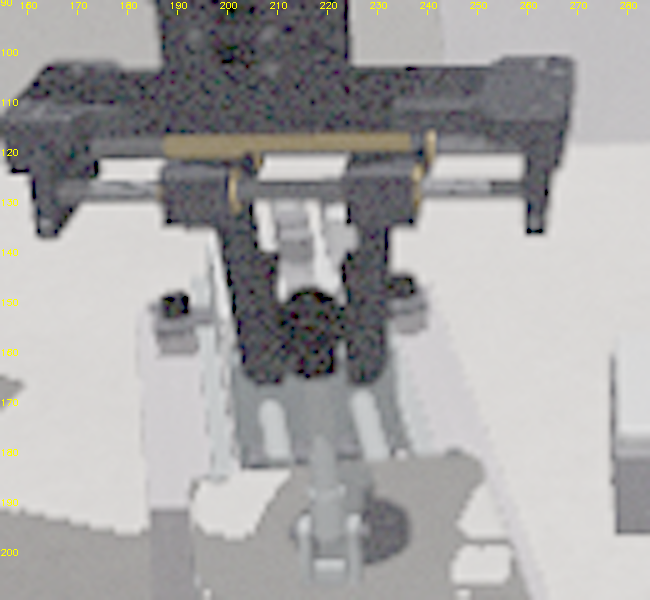

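```bash
python3 -c "
from h import *
for z in(.104,.189):print(proj('side',np.array([.5313,-.0132,z])))
for a in(-94.5,-97,-92):
  u=np.array([np.cos(np.radians(a)),np.sin(np.radians(a))]);print(a,proj('side',np.r_[A+.07*u,.104]))
print(proj('side',np.r_[A,.065]))"
```

```text
[220.1517 196.5893]
[216.8803 154.2771]
-94.5 [220.29   196.2265]
-97 [218.6616 196.2196]
-92 [221.927  196.1998]
[225.4813 196.8639]
```

>>> step_arm(
  commands=[
    [0.001,0.0133,-0.0003,0],
    [0.0042,0.0263,-0.0006,0],
    [0.0093,0.0386,-0.0009,0],
    [0.0162,0.05,-0.0011,0],
    [0.0249,0.0601,-0.0013,0],
  ],
  force=30,
)

```text
t: 15.95
ee_pos: [0.5348, 0.0475, 0.1409]
tcp_rot: [-2.272, 1.57, -2.371]
wrist_force: [0.5, -8.1, -4.8]
gripper_width: 0.258
```

```bash
python3 -c "
from h import *
pol()
crop(eyes.camera('side'),155,90,130,120,5,'pics/s17.png',.4)"
```

```text
t 15.95 r 0.0107 ang -102.0 deg z 0.1409 | resist(tang) 2.14 radial(out) 7.84 Fz -4.84 w 0.258
rel tool y,z [-0.0106 -0.0012] alpha -3.0309302301429097
```

View pics/s17.png

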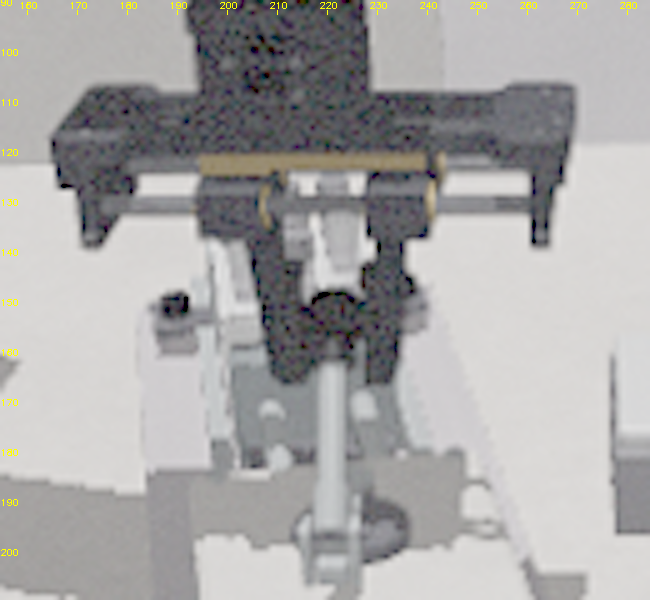

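>>> step_arm(
  commands=[
    [0.0101,0.0087,-0.0002,0],
    [0.0215,0.0156,-0.0003,0],
    [0.0338,0.0207,-0.0004,0],
    [0.0468,0.0235,-0.0005,0],
    [0.058,0.0245,-0.0005,0],
    [0.058,0.0245,-0.0005,0],
  ],
)

```text
t: 16.75
ee_pos: [0.5365, 0.0725, 0.0824]
tcp_rot: [2.316, 1.569, 2.217]
wrist_force: [-0.7, 6.4, -0.7]
gripper_width: 0.243
```

```bash
python3 -c "
from h import *
pol()
crop(eyes.camera('side'),155,90,130,120,5,'pics/s18.png',.4)
crop(eyes.camera('top'),85,225,145,90,5.5,'pics/t18.png',.4)
sh(f'pics/t12.png',f'pics/t18.png')"
```

```text
t 16.75 r 0.0145 ang 92.1 deg z 0.0824 | resist(tang) 0.49 radial(out) 6.45 Fz -0.68 w 0.243
rel tool y,z [ 0.0144 -0.002 ] alpha -0.1353968756372331
pics/t12.png pics/t18.png mm forward {'rack': np.float32(-0.0), 'jaw': np.float32(1.96), 'stop': np.float32(-0.02)}
```

View pics/s18.png

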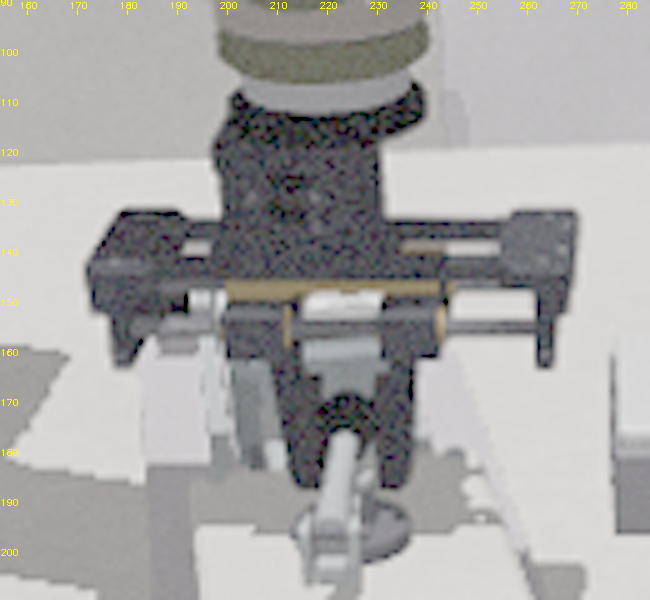

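View pics/t18.png

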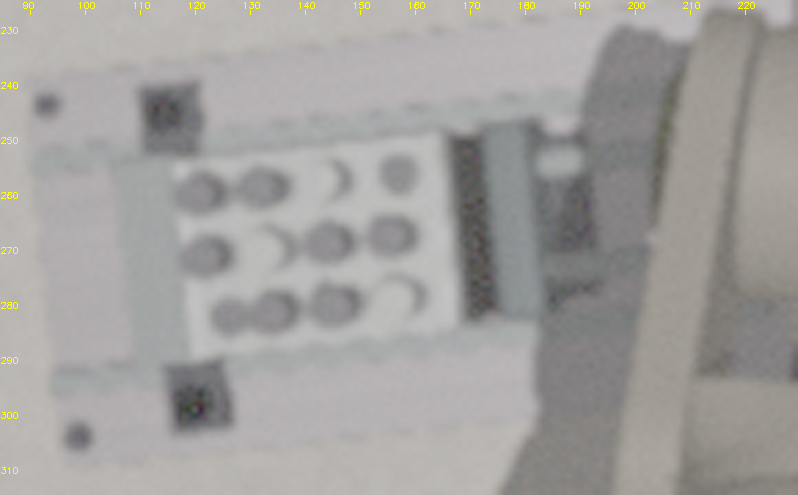

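>>> step_arm(
  commands=[
    [0,0,0,0],
    [0,0,0,0],
    [0,0,0,0],
    [0,0,0,0],
    [-0.02,0,0,0],
    [-0.04,0,0,0],
    [-0.07,0,0,0],
    [-0.11,0,0,0],
    [-0.15,0,0,0],
    [-0.15,0,0,0],
  ],
  fingers=0.05,
)

```text
t: 18.1
ee_pos: [0.5378, 0.0714, 0.2366]
tcp_rot: [0.013, 1.565, -0.086]
wrist_force: [0.8, -0.3, -0.7]
gripper_width: 0.566
```

```bash
python3 -c "
from h import *
pol()
crop(eyes.camera('side'),155,90,130,120,5,'pics/s19.png',.4)
crop(eyes.camera('top'),85,225,145,90,5.5,'pics/t19.png',.4)
sh(f'pics/t12.png',f'pics/t19.png')
print(proj('side',np.array([.538,.073,.104])),proj('side',np.array([.538,.073,.117])))"
```

```text
t 18.10 r 0.0134 ang 86.7 deg z 0.2366 | resist(tang) -0.78 radial(out) -0.21 Fz -0.67 w 0.566
rel tool y,z [ 0.0134 -0.0006] alpha -0.041380339312376814
pics/t12.png pics/t19.png mm forward {'rack': np.float32(-0.0), 'jaw': np.float32(1.97), 'stop': np.float32(0.0)}
[224.9497 176.4699] [224.545  170.6592]
```

View pics/s19.png

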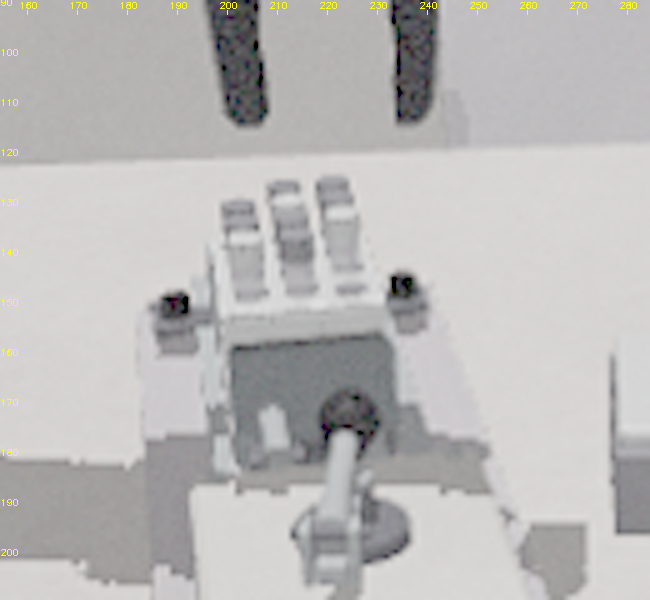

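>>> step_arm(
  commands=[
    [0,0,0,0],
    [0,0,0,0],
    [0.03,0.002,0,0],
    [0.06,0.002,0,0],
    [0.09,0.002,0,0],
    [0.1,0.002,0,0],
    [0.11,0.002,0,0],
    [0.114,0.002,0,0],
    [0.117,0.002,0,0],
  ],
  fingers=0,
)

```text
t: 19.32
ee_pos: [0.5373, 0.0735, 0.1171]
tcp_rot: [0.083, 1.57, -0.016]
wrist_force: [-0.2, 0.1, 0.8]
gripper_width: 0.005
```

```bash
python3 -c "
from h import *
pol()
crop(eyes.camera('side'),155,90,130,120,5,'pics/s20.png',.4)"
```

```text
t 19.32 r 0.0155 ang 88.9 deg z 0.1171 | resist(tang) 0.22 radial(out) 0.12 Fz 0.81 w 0.005
rel tool y,z [ 0.0154 -0.0012] alpha -0.08014031520188955
```

View pics/s20.png

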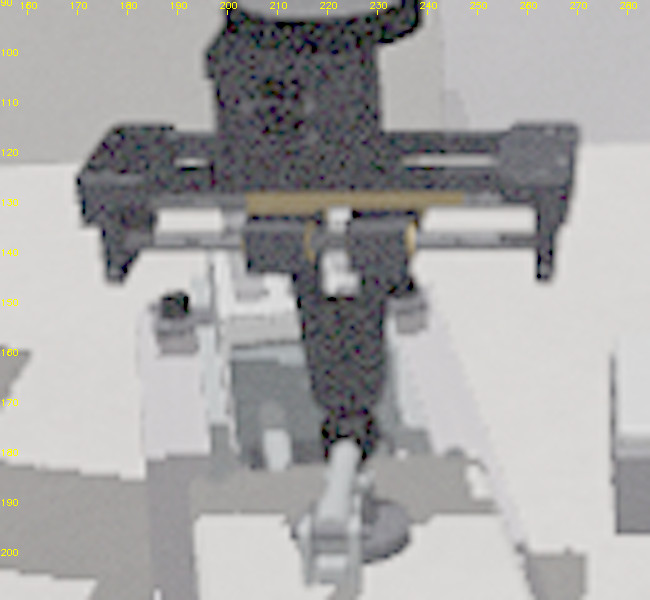

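>>> step_arm(
  commands=[
    [0.001,0,0,0],
    [0.002,0,0,0],
  ],
)

```text
t: 19.62
ee_pos: [0.5378, 0.0736, 0.116]
tcp_rot: [0.112, 1.568, 0.013]
wrist_force: [-0.5, 1.4, 10.6]
gripper_width: 0.009
```

>>> step_arm(
  commands=[
    [0.001,0,0,0],
    [-0.02,0,0,0],
    [-0.06,0,0,0],
    [-0.11,0,0,0],
    [-0.16,-0.03,0,0],
    [-0.17,-0.08,0,0],
    [-0.17,-0.13,0,0],
    [-0.17,-0.18,0,0],
    [-0.17,-0.22,0,0],
    [-0.17,-0.22,0,0],
  ],
)

```text
t: 20.88
ee_pos: [0.5147, -0.1476, 0.2845]
tcp_rot: [-2.728, 1.57, -2.832]
wrist_force: [0.1, 0.3, -0.4]
gripper_width: 0.001
```

```bash
python3 -c "
from h import *
pol()
s=eyes.camera('side');t=eyes.camera('top')
crop(s,155,120,170,150,4.5,'pics/s21.png',.4)
crop(t,85,225,145,90,5.5,'pics/t21.png',.4);cv2.imwrite('pics/t21f.png',t)
sh(f'pics/t12.png',f'pics/t21.png')"
```

```text
t 20.88 r 0.2068 ang -96.2 deg z 0.2845 | resist(tang) 0.07 radial(out) -0.34 Fz -0.35 w 0.001
rel tool y,z [-0.2068 -0.001 ] alpha -3.1369700540686933
pics/t12.png pics/t21.png mm forward {'rack': np.float32(-0.01), 'jaw': np.float32(2.04), 'stop': np.float32(0.03)}
```

View pics/s21.png

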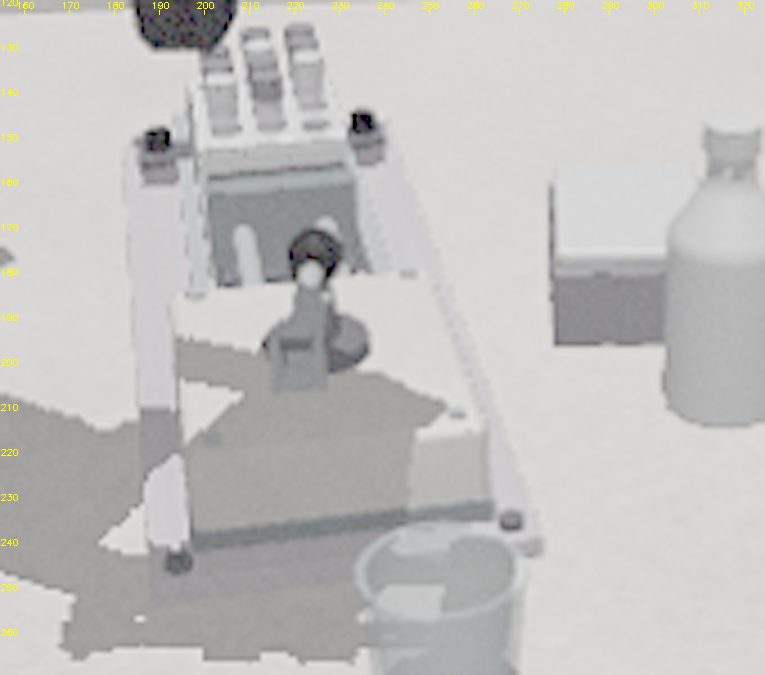

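View pics/t21f.png

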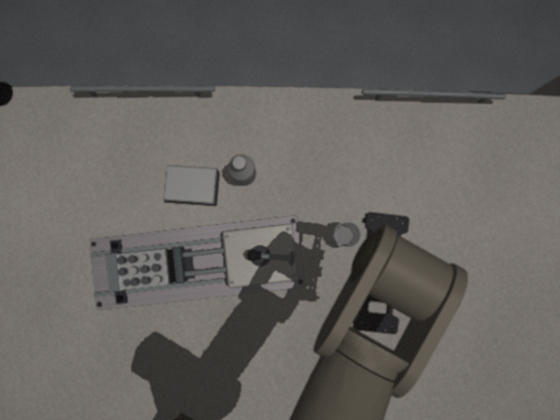

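```bash
python3 -c "
from cell import arm
print(arm.close_job())"
```

```text
the job is handed in; nothing more can be done
None
```

The rack is clamped against the end stop with an estimated 25 N, the handle is folded flat, and the job is handed in at about 21 s of 72 s. The hand-in reports no verdict, so the result below rests on my own last checks.

**What I did:** I gripped the knob and swung the handle upright. I then cranked clockwise about 7.6 rad until the rack met the stop, and took the load off the hand. The handle went down flat with a final light press on the knob, and the arm moved clear.

**Last checks:**
- **Clamp:** In the top camera the rack stopped moving while the jaw went on 2.0 mm, which is about 25 N at 12 N per mm. That reading stayed at 2.0–2.1 mm through folding, letting go and the final press.
- **Handle force:** It rose from about 8.6 N while pushing the loose rack to about 11 N. That is a rise of about 2.4 N, or roughly 3 N above free turning, which I estimated at about 8 N.
- **Fold:** After I let go, the knob sat about 6 mm high. I pressed it down, meeting about 10 N at the bottom, and it now appears where the folded position should be (side picture, pixel 224, 176).
- **Surroundings:** By eye, the bottle, box and beaker are where they were in the first pictures. The gripper was clear of everything, with about 0 N at the wrist.

**What disagreed:**
- The free-turning force read 8–9 N instead of the stated 7 N, with about 0.5 N of noise. I therefore relied on the camera measurement to set the clamping force.
- The gripper read about 23 mm on the 26 mm knob, but the grip held throughout.

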